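# Fit a pill-box cap half-way round and hold it

### The arm

A 7-joint arm with a two-finger parallel gripper is mounted at the origin on the work surface. World frame = base frame: x ahead of the robot, y to its left, z up, the work surface at z = 0. Lengths are in m, angles in rad, forces in N, time in s.
With the tool pointing down it reaches from about 0.425 to 1.025 m from the base axis. Payload 9.4 kg.
Tool frame: the origin (TCP) lies at the very end of the fingers, on their centre line; the grasp point (between the pads) lies 19 mm behind it; z points along the fingers, y is the line along which they close (so a half turn about z gives the same grasp; the last joint's range is limited). The gripper opens to 85 mm and grips with 20 to 120 N. Pads are 22 mm wide; open, the fingers measure 114 mm over their backs; the gripper's body (76 mm by 85 mm) begins 54 mm behind the grasp point. The pads swing forward as they close: fully open they stand 13 mm farther back than shut.
Start: joints at [1.105, 0.599, -0.003, 1.599, 0.002, 0.943, -0.08], TCP at [0.275, -0.671, 0.231] pointing down, gripper open.
Joint ranges: [-2.57, 2.57], [-0.35, 1.97], [-1.29, 1.29], [0.11, 2.56], [-1.05, 4.19], [0.11, 1.86], [-2.63, 2.63]. Speed limits (rad/s): [2.22, 2.22, 3.01, 3.01, 3.14, 3.14, 3.14].

### API

Orientations are given as a unit quaternion [x, y, z, w].
In Python, from cell import readout, cams, order, models gives the robot as it stands.
- The arm moves only by the shell command python3 -m handwheel 'ROWS' [FORCE]. ROWS is JSON, a list of rows, each an object of numbers: "dx", "dy", "dz": the shift along the tool's x, y, z each as a share of 0.4 m, from -1 to 1; "turn": the turn about the tool's z as a share of pi/4 rad, from -1 to 1; "grip": the opening, from 0 (shut) to 1 (fully open). A call has 1 to 20 rows; each row is the pose to reach, as a shift and turn from the pose commanded when the call began, along the tool's axes at that moment; what a row does not reach only later rows make up. A row lasts 1/12 s, in which the tool goes at most 41.7 mm and 7.16 degrees, less where a joint would pass 70% of its speed; a pose out of reach is approached as far as the arm can. A call with a number of a shift or a turn outside -1 to 1 is refused whole. A call with a gripper value outside its range is refused whole. The fingers move at their own pace and stop on an object; FORCE is the grip in N (left out, the last holds). Time passes only in rows, so rows that repeat a pose let the fingers close. It gives the time, the measured TCP pose, the force, the opening and the grip force at its end, in the units of the state.
- readout.sense(): the state, without advancing time (a new reading comes with each control period).
- cams.snapshot(name): name is "scene" or "side" or "wrist"; returns (picture, depth): 384x512x3 uint8, red, green, blue; 384x512 float32, m along the optical axis (not along the pixel's ray), 0 where there is no reading.
- cams.calibration(name): a dict with "fov_y" (degrees; the focal length in pixels is half the picture's height over the tangent of half this angle, whatever the lens; pixels are square), "cx", "cy" (the principal point, pixels), "origin" and "rotation" of the camera in the world; the wrist camera has in their place "tool_from_camera" (4x4, takes a point from camera to tool coordinates, whose origin is the TCP and whose axes are the flange's). Camera axes: x right, y down, z forward; pixel columns grow to the right and rows downward; lengths in m; the calibration is good to about 2 mm. A picture is of the moment at which its call begins: read the wrist's pose just before it. calibration takes no time and is no camera call.
- order.hand_in(): hands the job in; it is judged then, once.
Trained networks look in the newest picture that a camera, given by its name, has taken for a name from the list of things; names that differ only in an ending like _2 or _b are one class to them, and where a whole thing is asked for, a point or a joint stands for the part that bears it (a point fixed in the world has none). Each returns a list of dicts, best first, with "confidence" (0 to 1); they miss things now and then, are a little off and sometimes report something else, mostly with a low value. They report only what shows in the picture. A call takes as long as a camera call.
- models.recognise(camera, name): "location" ([x, y, z] in m, in world coordinates, good to about 4 mm: the middle of the surface that is visible of it).
- models.outline_of(camera, name): "mask" (384x512 bool, what is visible of it).
The state is a dict: "clock": time; "qpos": joint angles; "joint_vel": joint speeds; "effort": joint torques, N m; "tcp_pos": TCP position; "eef_rot": TCP orientation; "wrist_force": force on the tool from outside, world axes, zero at the start; "wrist_torque": the same for the moment, N m; "opening": finger opening in m; "grasp_force": force on a finger pad.
Only numpy, scipy, OpenCV 4.12 (cv2) and the standard library are available. Lean on these libraries where they do the work, as an engineer would, in place of code of your own. Each camera call takes 0.05 s, during which the arm holds its last target. There are 200 camera calls.

### The job

Put the twist cap back on the blue pill box that stands in the corner pocket of the shower basket: pick the cap up from the bench, drop it fully home through the two slots in the mouth, and turn it clockwise half-way to its lock, until the bar grip points at two corners of the box, stopping before it clicks. I want to take a tablet in a minute and cannot undo the lock with wet fingers, so finish with the gripper still holding the cap there; leave the box standing in its pocket and do not disturb the tumbler, saucer, comb and stool knob.

Things in the scene. Friction and masses are not known exactly. Their poses are not given: they have to be found in the camera images.
- pot: open blue plastic pill box, 66 x 66 mm square, 70 mm high, about 0.2 kg, loose but standing with 2 mm play all round in a square wire pocket in the basket's far corner, its base 12 mm above the bench. Origin at the centre of its underside, z up. The cap's slots lie along its x axis, on both sides.
- mouth (a point): centre of the box's top face, 70 mm above the box's origin, same axes. The top is a plate 4 mm thick with a round mouth 36 mm across and two notches (slots) 13 mm wide, along +x and -x, reaching 25 mm from the centre. With the cap home its flange rests on this face and its origin is 10 mm below this point.
- catch (a point): point inside the box, on its axis 8 mm below the top face, where the lugs travel (same axes as the box). From the slots the cap turns only clockwise seen from above; stops block the other way. Locked end at about 90 degrees, half-way is 45. Sprung tongues are felt from about 52 degrees and click past the lugs after about 80.
- cap: blue plastic twist cap, 40 mm high, about 45 g, standing upright on the bench right of the basket. Origin at the centre of its underside, z up. Plug 31 mm in diameter from 0 to 10 mm, with two lugs at its foot along +x and -x (8 mm wide, 4 mm high, 45 mm across the tips); flange 56 mm in diameter from 10 to 15 mm; above it the bar grip.
- bar (a point): centre of the cap's upright bar grip, 27.5 mm above the cap's origin, same axes. The bar runs along the cap's x, in line with the lugs: 44 mm long, 12 mm thick, from the flange (15 mm above the cap's origin) up to 40 mm. A half turn of the cap makes no difference. Turned away from the slots, the cap has 2 mm of play up and down.
- basket: fixed stainless wire corner basket inside a tiled upstand 45 mm high. Quarter-round, 260 mm along each straight side, sides 58 mm high, slatted floor 12 mm above the bench. Origin on the bench, 130 mm short of the corner's apex, which lies along +x. The pocket's centre is 71 mm along +x; its sides run at 45 degrees to x.
- tumbler: glass tumbler, 68 mm in diameter, 95 mm high, standing in the basket; origin at the centre of its underside. Leave alone.
- saucer: white ceramic soap saucer, 90 mm in diameter, 18 mm high, in the basket; origin at the centre of its underside. Leave alone.
- comb: red plastic comb, 170 x 34 x 5 mm, lying in the front of the basket; origin at the centre of its underside, x along its length. Leave alone.
- knob: grey plastic star knob of a shower stool, 52 mm in diameter, 35 mm high, standing on the bench right of the basket; origin at the centre of its underside. Leave alone.

How it is judged:
By the outcome, as a careful person would: the job done as asked, in the order asked, and still so for the second after the job is handed in, while the arm keeps its last pose, push and grip.
It also fails if it takes over 38 s, if anything falls off the work surface, if the arm or the gripper's body presses on something with over 40 N, if the wrist force passes 120 N, or if a joint passes its speed limit or range.

## Working session

There is one attempt and no reset: what is moved stays moved. The work goes in short steps, Python scripts to look and compute and a shell command to move; the robot and the scene stay as the last step left them, time stands still between calls to the robot, and variables do not carry over. Pictures are saved under pics/ and viewed, at most 10 in all, crops included, and the job is handed in when it is done.

```bash
ls; mkdir -p pics; cat > h.py <<'E'
import numpy as np, cv2
from scipy.spatial.transform import Rotation as R
from cell import readout, cams, order, models
def snap(n):
    s=readout.sense(); p,d=cams.snapshot(n); c=cams.calibration(n)
    f=p.shape[0]/2/np.tan(np.radians(c["fov_y"])/2)
    if "origin" in c: o=np.array(c["origin"]); M=np.array(c["rotation"])
    else:
        T=np.eye(4); T[:3,:3]=R.from_quat(s["eef_rot"]).as_matrix(); T[:3,3]=s["tcp_pos"]
        T=T@np.array(c["tool_from_camera"]); o=T[:3,3]; M=T[:3,:3]
    M=np.array(M)
    v,u=np.mgrid[:p.shape[0],:p.shape[1]]
    P=np.stack([(u-c["cx"])/f*d,(v-c["cy"])/f*d,d],-1)@M.T+o
    P[d==0]=np.nan
    return p,d,P,(f,c,o,M)
def save(p,n): cv2.imwrite("pics/"+n,cv2.cvtColor(np.ascontiguousarray(p),cv2.COLOR_RGB2BGR))
E
python3 - <<'E'
from h import *
s=readout.sense(); print(s); 
for n in ["scene","side"]:
    p,d,P,k=snap(n); save(p,n+"0.png"); print(n,{a:b for a,b in k[1].items()})
    if n=="scene":
        for t in ["pot","cap","tumbler","knob","saucer","comb"]:
            print(t,[(np.round(r["location"],3),round(r["confidence"],2)) for r in models.recognise(n,t)[:2]])
p,d,P,k=snap("wrist"); print(k[1])
E
```

```text
pics
{'clock': 0.0, 'qpos': array([ 1.10525669,  0.6001768 , -0.00252897,  1.60016657,  0.00180431,
        0.94285607, -0.07981259]), 'joint_vel': array([ 3.74802397e-04, -7.83828337e-04,  3.93752320e-04, -9.60265169e-04,
        1.30356594e-03, -4.22182642e-04, -9.70750590e-05]), 'effort': array([-1.46639854e-04, -7.76473475e+01,  1.56503823e+00, -2.58018941e+01,
        1.24108657e-02,  8.66308284e-03,  2.60029753e-05]), 'tcp_pos': array([ 0.27465029, -0.67044328,  0.23036671]), 'eef_rot': array([ 9.81156061e-01,  1.93215269e-01, -2.31756182e-04, -7.68222227e-04]), 'wrist_force': array([-0.16630389,  0.98545503,  0.04537728]), 'wrist_torque': array([-0.03134805,  0.01994594,  0.02474933]), 'grasp_force': 0.0, 'opening': 0.08524806587219233}Traceback (most recent call last):
  File "<stdin>", line 4, in <module>
  File "h.py", line 13, in snap
    P=np.stack([(u-c["cx"])/f*d,(v-c["cy"])/f*d,d],-1)@M.T+o
      ~~~~~~~~~~~~~~~~~~~~~~~~~~~~~~~~~~~~~~~~~~~~~~~~^~~~
ValueError: matmul: Input operand 1 has a mismatch in its core dimension 0, with gufunc signature (n?,k),(k,m?)->(n?,m?) (size 4 is different from 3)
```

```bash
sed -i 's/^    M=np.array(M)/    M=np.array(M); M=R.from_quat(M).as_matrix() if M.shape==(4,) else M/' h.py
python3 - <<'E'
from h import *
for n in ["scene","side"]:
    p,d,P,k=snap(n); save(p,n+"0.png"); print(n,{a:b for a,b in k[1].items()})
    for t in ["pot","cap","tumbler","knob","saucer","comb"] if n=="scene" else ["pot","cap"]:
            print(t,[(np.round(r["location"],3),round(r["confidence"],2)) for r in models.recognise(n,t)[:2]])
p,d,P,k=snap("wrist"); print(k[1])
E
```

```text
scene {'fov_y': 55.84950387036568, 'cx': 252.24127854807685, 'cy': 188.99331641267884, 'origin': array([0.97645864, 0.0478385 , 0.6896684 ]), 'rotation': array([ 0.58619405,  0.75312969, -0.2307513 , -0.18954167])}
pot [(array([0.636, 0.091, 0.078]), 0.63), (array([0.561, 0.117, 0.028]), 0.28)]
cap [(array([ 0.473, -0.253,  0.016]), 0.73), (array([0.467, 0.087, 0.016]), 0.5)]
tumbler [(array([0.561, 0.176, 0.081]), 0.64)]
knob [(array([ 0.618, -0.323,  0.032]), 0.71)]
saucer []
comb [(array([0.469, 0.089, 0.018]), 0.56)]
side {'fov_y': 57.70372599733859, 'cx': 250.82483790418607, 'cy': 193.67080578947272, 'origin': array([ 0.54481218, -0.55463176,  0.54253834]), 'rotation': array([ 0.9128162 , -0.02600926,  0.01039673, -0.4074089 ])}
pot [(array([0.629, 0.073, 0.074]), 0.63)]
cap []
{'fov_y': 68.71195716003643, 'cx': 256.8439516995699, 'cy': 192.58188800505957, 'tool_from_camera': array([[ 5.69235886e-04, -9.45656011e-01, -3.25168241e-01,
         8.43549892e-02],
       [ 9.99999836e-01,  5.19494278e-04,  2.39792502e-04,
        -1.04475839e-03],
       [-5.78381806e-05, -3.25168324e-01,  9.45656152e-01,
        -1.42963326e-01],
       [ 0.00000000e+00,  0.00000000e+00,  0.00000000e+00,
         1.00000000e+00]])}
```

View pics/scene0.png

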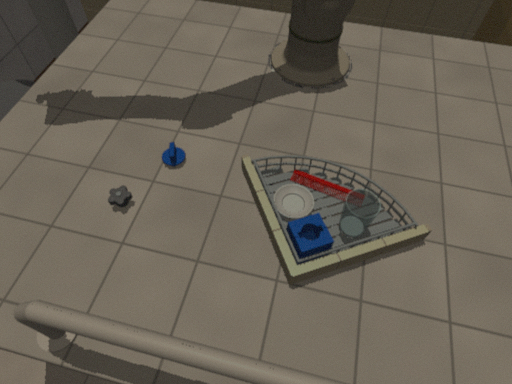

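```bash
python3 -m handwheel '[{"dx":0.85,"dy":-0.78,"grip":1},{"dx":0.85,"dy":-0.78,"grip":1},{"dx":0.85,"dy":-0.78,"grip":1},{"dx":0.85,"dy":-0.78,"grip":1},{"dx":0.85,"dy":-0.78,"grip":1},{"dx":0.85,"dy":-0.78,"grip":1},{"dx":0.85,"dy":-0.78,"grip":1},{"dx":0.85,"dy":-0.78,"grip":1},{"dx":0.85,"dy":-0.78,"grip":1},{"dx":0.85,"dy":-0.78,"grip":1},{"dx":0.85,"dy":-0.78,"grip":1},{"dx":0.85,"dy":-0.78,"grip":1},{"dx":0.85,"dy":-0.78,"grip":1},{"dx":0.85,"dy":-0.78,"grip":1},{"dx":0.85,"dy":-0.78,"grip":1},{"dx":0.85,"dy":-0.78,"grip":1}]' 40
cat > cap.py <<'E'
from h import *
p,d,P,k=snap("wrist"); save(p,"wcap.png"); s=readout.sense()
print(np.round(s["tcp_pos"],4),np.round(s["qpos"],3),s["clock"])
hsv=cv2.cvtColor(p,cv2.COLOR_RGB2HSV)
m=(hsv[...,0]>100)&(hsv[...,0]<130)&(hsv[...,1]>120)
for r in models.recognise("wrist","cap"): print(np.round(r["location"],3),r["confidence"])
q=P[m&np.isfinite(P[...,0])]
print(len(q),np.nanpercentile(q[:,2],[1,25,50,75,99]))
b=q[(q[:,2]>.034)&(q[:,2]<.046)][:,:2]; fl=q[(q[:,2]>.011)&(q[:,2]<.019)][:,:2]
for n,a in (("bar",b),("flange",fl)):
    r=cv2.minAreaRect(a.astype(np.float32)*1000); print(n,len(a),a.mean(0),r)
w,V=np.linalg.eigh(np.cov(b.T)); print("bar yaw deg",np.degrees(np.arctan2(V[1,1],V[0,1])))
T=R.from_quat(s["eef_rot"]).as_matrix(); print("toolx yaw",np.degrees(np.arctan2(T[1,0],T[0,0])))
E
python3 cap.py
```

```text
[ 0.2748 -0.6709  0.2313] [ 1.105  0.599 -0.003  1.599  0.002  0.943 -0.08 ] 0.65
1707 [0.25456775 0.2973534  0.30818129 0.31538046 0.32405222]
bar 0 [nan nan] ((0.0, 0.0), (0.0, 0.0), 0.0)
flange 0 [nan nan] ((0.0, 0.0), (0.0, 0.0), 0.0)
bar yaw deg nan
toolx yaw 22.28116588185263invalid input
cap.py:11: RuntimeWarning: Mean of empty slice.
  r=cv2.minAreaRect(a.astype(np.float32)*1000); print(n,len(a),a.mean(0),r)
  ret = um.true_divide(
  avg = a.mean(axis, **keepdims_kw)
cap.py:12: RuntimeWarning: Degrees of freedom <= 0 for slice
  w,V=np.linalg.eigh(np.cov(b.T)); print("bar yaw deg",np.degrees(np.arctan2(V[1,1],V[0,1])))
  c *= np.true_divide(1, fact)
  c *= np.true_divide(1, fact)
```

View pics/wcap.png

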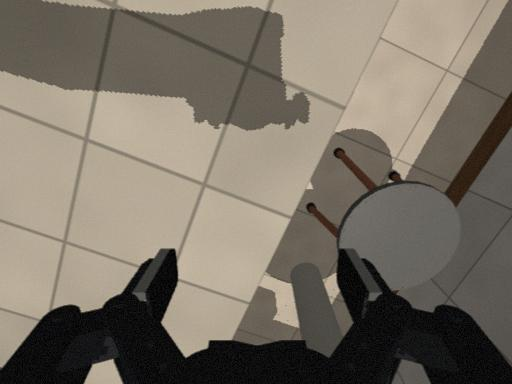

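```bash
python3 -m handwheel '[{"dx":0.85,"dy":-0.78,"dz":0,"turn":0,"grip":1},{"dx":0.85,"dy":-0.78,"dz":0,"turn":0,"grip":1},{"dx":0.85,"dy":-0.78,"dz":0,"turn":0,"grip":1},{"dx":0.85,"dy":-0.78,"dz":0,"turn":0,"grip":1},{"dx":0.85,"dy":-0.78,"dz":0,"turn":0,"grip":1},{"dx":0.85,"dy":-0.78,"dz":0,"turn":0,"grip":1},{"dx":0.85,"dy":-0.78,"dz":0,"turn":0,"grip":1},{"dx":0.85,"dy":-0.78,"dz":0,"turn":0,"grip":1},{"dx":0.85,"dy":-0.78,"dz":0,"turn":0,"grip":1},{"dx":0.85,"dy":-0.78,"dz":0,"turn":0,"grip":1},{"dx":0.85,"dy":-0.78,"dz":0,"turn":0,"grip":1},{"dx":0.85,"dy":-0.78,"dz":0,"turn":0,"grip":1},{"dx":0.85,"dy":-0.78,"dz":0,"turn":0,"grip":1},{"dx":0.85,"dy":-0.78,"dz":0,"turn":0,"grip":1},{"dx":0.85,"dy":-0.78,"dz":0,"turn":0,"grip":1},{"dx":0.85,"dy":-0.78,"dz":0,"turn":0,"grip":1}]' 40 && python3 cap.py
```

```text
clock: 2.03
tcp_pos: [0.4704, -0.2549, 0.2313]
eef_rot: [0.981, 0.192, -0.0, 0.0]
wrist_force: [1.1, -0.8, 0.0]
opening: 0.0855
grasp_force: 0.0
[ 0.4704 -0.2548  0.2313] [ 0.422  0.373 -0.043  2.032  0.024  0.737 -0.82 ] 2.0833
[ 0.473 -0.257  0.014] 0.74
3503 [0.0138284  0.0161324  0.29486586 0.3113494  0.32369408]
bar 350 [ 0.47317268 -0.25918445] ((472.4645690917969, -259.5208435058594), (42.605167388916016, 12.759757995605469), 19.776287078857422)
flange 983 [ 0.4738836  -0.25927849] ((472.7664794921875, -259.6855773925781), (52.25215148925781, 53.95851135253906), 22.110000610351562)
bar yaw deg -160.0189981623554
toolx yaw 22.11905131792102
```

```bash
python3 -m handwheel '[{"dx":0,"dy":0.013,"dz":0.1,"turn":0.047,"grip":1},{"dx":0,"dy":0.013,"dz":0.2,"turn":0.047,"grip":1},{"dx":0,"dy":0.013,"dz":0.3,"turn":0.047,"grip":1},{"dx":0,"dy":0.013,"dz":0.4,"turn":0.047,"grip":1},{"dx":0,"dy":0.013,"dz":0.48,"turn":0.047,"grip":1},{"dx":0,"dy":0.013,"dz":0.52,"turn":0.047,"grip":1},{"dx":0,"dy":0.013,"dz":0.53,"turn":0.047,"grip":1},{"dx":0,"dy":0.013,"dz":0.53,"turn":0.047,"grip":1},{"dx":0,"dy":0.013,"dz":0.53,"turn":0.047,"grip":0},{"dx":0,"dy":0.013,"dz":0.53,"turn":0.047,"grip":0},{"dx":0,"dy":0.013,"dz":0.53,"turn":0.047,"grip":0},{"dx":0,"dy":0.013,"dz":0.53,"turn":0.047,"grip":0},{"dx":0,"dy":0.013,"dz":0.53,"turn":0.047,"grip":0},{"dx":0,"dy":0.013,"dz":0.53,"turn":0.047,"grip":0},{"dx":0,"dy":0.013,"dz":0.53,"turn":0.047,"grip":0},{"dx":0,"dy":0.013,"dz":0.53,"turn":0.047,"grip":0},{"dx":0,"dy":0.013,"dz":0.53,"turn":0.047,"grip":0}]' 60; python3 -c "
from h import *;s=readout.sense();print(s['qpos'],s['wrist_force'])"
```

```text
clock: 3.55
tcp_pos: [0.4735, -0.2582, 0.02]
eef_rot: [0.985, 0.175, 0.0, 0.0]
wrist_force: [-1.1, 0.4, 8.0]
opening: 0.0107
grasp_force: 58.9
[ 0.40660637  0.71016575 -0.01847534  2.16947656  0.04705702  0.26125693
 -0.87174618] [-1.07434529  0.39191946  7.97002373]
```

```bash
python3 -m handwheel '[{"dx":0,"dy":0,"dz":-0.05,"turn":0,"grip":0},{"dx":0,"dy":0,"dz":-0.15,"turn":0,"grip":0},{"dx":0,"dy":0,"dz":-0.25,"turn":0,"grip":0},{"dx":0,"dy":0,"dz":-0.35,"turn":0,"grip":0},{"dx":0.05,"dy":-0.07,"dz":-0.45,"turn":0,"grip":0},{"dx":0.1,"dy":-0.14,"dz":-0.5,"turn":0,"grip":0},{"dx":0.16,"dy":-0.21,"dz":-0.53,"turn":0,"grip":0},{"dx":0.21,"dy":-0.28,"dz":-0.53,"turn":0,"grip":0},{"dx":0.27,"dy":-0.35,"dz":-0.53,"turn":0,"grip":0},{"dx":0.32,"dy":-0.42,"dz":-0.53,"turn":0,"grip":0},{"dx":0.38,"dy":-0.49,"dz":-0.53,"turn":0,"grip":0},{"dx":0.43,"dy":-0.56,"dz":-0.53,"turn":0,"grip":0},{"dx":0.48,"dy":-0.62,"dz":-0.53,"turn":0,"grip":0},{"dx":0.53,"dy":-0.68,"dz":-0.53,"turn":0,"grip":0},{"dx":0.53,"dy":-0.68,"dz":-0.53,"turn":0,"grip":0},{"dx":0.53,"dy":-0.68,"dz":-0.53,"turn":0,"grip":0},{"dx":0.53,"dy":-0.68,"dz":-0.53,"turn":0,"grip":0}]'
cat > pot.py <<'E'
from h import *
import sys
s=readout.sense()
p,d,P,k=snap("wrist"); save(p,sys.argv[1]); np.savez("pot.npz",p=p,P=P)
print(np.round(s["tcp_pos"],4),np.round(s["qpos"],3),s["wrist_force"],s["opening"],s["clock"])
T=R.from_quat(s["eef_rot"]).as_matrix(); print("toolx yaw",np.degrees(np.arctan2(T[1,0],T[0,0])))
for n in ["pot","cap","tumbler"]:
    for r in models.recognise("wrist",n)[:2]: print(n,np.round(r["location"],3),r["confidence"])
hsv=cv2.cvtColor(p,cv2.COLOR_RGB2HSV)
m=(hsv[...,0]>100)&(hsv[...,0]<130)&(hsv[...,1]>120)&np.isfinite(P[...,0])
t=m&(P[...,2]>.073)&(P[...,2]<.091)&(np.hypot(P[...,0]-.636,P[...,1]-.085)<.07)
q=P[t]; print("top",len(q),"z",np.median(q[:,2]),cv2.minAreaRect(q[:,:2].astype(np.float32)*1000))
E
python3 pot.py wpot.png
```

```text
clock: 4.97
tcp_pos: [0.5779, 0.0697, 0.231]
eef_rot: [0.985, 0.175, -0.0, 0.0]
wrist_force: [0.2, -0.9, -0.8]
opening: 0.0107
grasp_force: 58.8
[0.5779 0.0697 0.231 ] [-0.175  0.429 -0.06   1.931  0.036  0.784 -1.474] [ 0.18024632 -0.93365812 -0.83594194] 0.010716281586246197 4.9667
toolx yaw 20.168394438792898
pot [0.628 0.086 0.084] 0.63
pot [0.587 0.071 0.222] 0.2
cap [0.589 0.074 0.223] 0.7
tumbler [0.55  0.182 0.073] 0.91
top 3048 z 0.08226436526739275 ((632.056640625, 87.73037719726562), (65.25391387939453, 65.33189392089844), 33.718387603759766)
```

View pics/wpot.png

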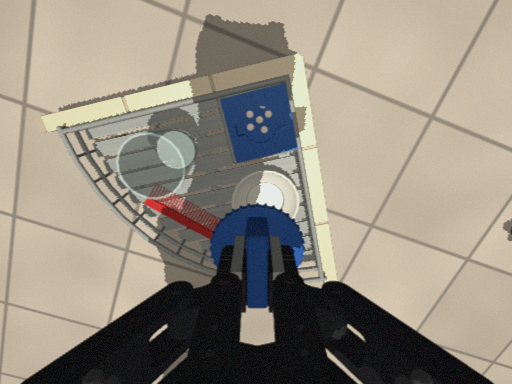

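```bash
python3 - <<'E'
from h import *
z=np.load("pot.npz"); p=z["p"];P=z["P"]
save(cv2.resize(p[70:175,205:310],None,fx=5,fy=5,interpolation=cv2.INTER_CUBIC),"crop.png")
c=np.array([.6321,.0877]); a=np.radians(33.7); Rm=np.array([[np.cos(a),np.sin(a)],[-np.sin(a),np.cos(a)]])
q=(P[...,:2]-c)@Rm.T; h=P[...,2]
hsv=cv2.cvtColor(p,cv2.COLOR_RGB2HSV)
m=(hsv[...,0]>100)&(hsv[...,0]<130)&(hsv[...,1]>120)
top=m&(np.abs(h-.082)<.005)&(np.abs(q).max(-1)<.034)
print([np.percentile(q[top][:,i]*1000,[0.5,99.5]) for i in (0,1)])
for n,i in (("a",0),("b",1)):
    for sgn in (1,-1):
        s=np.isfinite(h)&(sgn*q[...,i]>.019)&(sgn*q[...,i]<.024)&(np.abs(q[...,1-i])<.005)
        print(n,sgn,s.sum(),top[s].mean(),np.median(h[s]))
E
```

```text
[array([-32.25964768,  32.41919241]), array([-32.16811333,  32.33537059])]
a 1 50 1.0 0.08216078264398757
a -1 79 0.5949367088607594 0.08143857882873978
b 1 28 0.0 0.016110836087124242
b -1 22 0.0 0.016122748807829296
```

View pics/crop.png

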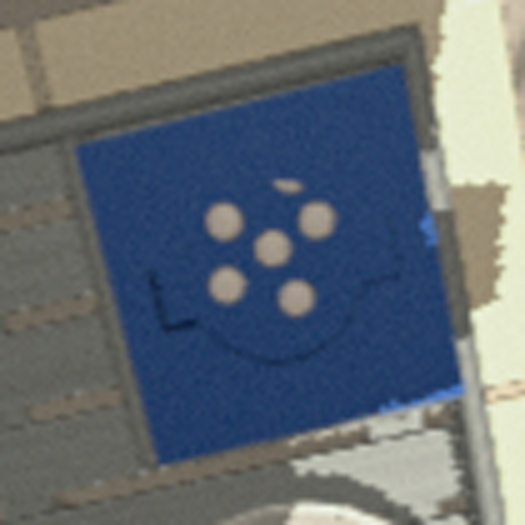

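```bash
python3 - <<'E'
from h import *
p,d,P,k=snap("scene")
for u,v in [(35,312),(100,330),(200,352),(290,372)]: print(u,v,np.round(P[v,u],3))
E
python3 -m handwheel '[{"dx":0.05,"dy":0.04,"dz":0,"turn":-0.15,"grip":0},{"dx":0.1,"dy":0.08,"dz":0,"turn":-0.3,"grip":0},{"dx":0.14,"dy":0.12,"dz":0,"turn":-0.45,"grip":0},{"dx":0.18,"dy":0.16,"dz":0,"turn":-0.6,"grip":0},{"dx":0.18,"dy":0.16,"dz":0,"turn":-0.75,"grip":0},{"dx":0.18,"dy":0.16,"dz":0,"turn":-0.9,"grip":0},{"dx":0.18,"dy":0.16,"dz":0,"turn":-1,"grip":0},{"dx":0.18,"dy":0.16,"dz":0,"turn":-1,"grip":0}]'
```

```text
35 312 [ 0.906 -0.272  0.176]
100 330 [ 0.905 -0.174  0.175]
200 352 [ 0.899 -0.034  0.175]
290 372 [0.893 0.085 0.175]
clock: 5.88
tcp_pos: [0.6679, 0.0338, 0.231]
eef_rot: [0.842, 0.539, -0.0, -0.0]
wrist_force: [-0.0, -0.8, -0.8]
opening: 0.0108
grasp_force: 58.8
```

```bash
python3 -m handwheel '[{"dx":0,"dy":0,"dz":0,"turn":-0.15,"grip":0},{"dx":0,"dy":0,"dz":0,"turn":-0.3,"grip":0},{"dx":0,"dy":0,"dz":0,"turn":-0.45,"grip":0},{"dx":0,"dy":0,"dz":0,"turn":-0.6,"grip":0},{"dx":0,"dy":0,"dz":0,"turn":-0.75,"grip":0},{"dx":0,"dy":0,"dz":0,"turn":-0.9,"grip":0},{"dx":0,"dy":0,"dz":0,"turn":-1,"grip":0},{"dx":0,"dy":0,"dz":0,"turn":-1,"grip":0}]'
python3 -m handwheel '[{"dx":0,"dy":0,"dz":0,"turn":-0.15,"grip":0},{"dx":0,"dy":0,"dz":0,"turn":-0.3,"grip":0},{"dx":0,"dy":0,"dz":0,"turn":-0.3,"grip":0},{"dx":0,"dy":0,"dz":0,"turn":-0.3,"grip":0},{"dx":0,"dy":0,"dz":0,"turn":-0.3,"grip":0}]'
cat >> pot.py <<'E'
# cap in hand, tool frame
Q=(P-s["tcp_pos"])@T
f=m&(Q[...,2]>-.012)&(Q[...,2]<.03)&(np.hypot(Q[...,0],Q[...,1])<.05)
fl=f&(Q[...,2]>-.001)&(Q[...,2]<.015)
print("flange z(tool)",np.percentile(Q[fl][:,2],[5,50,95])*1000)
(x,y),rad=cv2.minEnclosingCircle(Q[fl][:,:2].astype(np.float32)*1000); print("flange circle",x,y,rad)
# extent by row: visible far half; fit circle to boundary
ed=fl&~cv2.erode(fl.astype(np.uint8),np.ones((3,3))).astype(bool)
e=Q[ed][:,:2]*1000; rr=np.hypot(e[:,0],e[:,1]); e=e[(rr>24)&(rr<32)&(e[:,0]>0)]
from scipy.optimize import least_squares
print("fit R28",least_squares(lambda c:np.hypot(e[:,0]-c[0],e[:,1]-c[1])-28,[0,0],loss="soft_l1").x,len(e))
b=f&(Q[...,2]<-.015+.003)|(m&(Q[...,2]>-.03)&(Q[...,2]<-.012)&(np.hypot(Q[...,0],Q[...,1])<.05))
if b.sum()>5: print("bar",b.sum(),np.percentile(Q[b],[2,50,98],axis=0)*1000)
E
python3 pot.py wpot2.png
```

```text
clock: 6.55
tcp_pos: [0.6679, 0.0343, 0.2312]
eef_rot: [0.572, 0.82, -0.0, -0.0]
wrist_force: [0.2, -0.4, -0.3]
opening: 0.0105
grasp_force: 58.8
clock: 6.97
tcp_pos: [0.668, 0.0348, 0.2312]
eef_rot: [0.475, 0.88, -0.0, -0.0]
wrist_force: [-0.1, -0.9, -0.7]
opening: 0.0106
grasp_force: 58.8
[0.668  0.0348 0.2312] [ 0.208  0.582 -0.539  1.713  0.355  0.946  0.112] [-0.05608987 -0.91401085 -0.73561069] 0.010613210325604248 6.9667
toolx yaw 123.31355197246562
pot [0.633 0.089 0.083] 0.9
cap [0.66  0.046 0.222] 0.79
tumbler [0.568 0.163 0.039] 0.88
top 3142 z 0.08231207454085257 ((632.0489501953125, 87.60545349121094), (65.44843292236328, 65.80410766601562), 33.36804962158203)
flange z(tool) [3.66344617 4.79790001 5.86427072]
flange circle -0.9997642636299133 0.19738204777240753 28.307598114013672
fit R28 [-2.13655241  0.46879389] 201
bar 1774 [[-20.85948556  -5.40430714 -23.24264595]
 [  3.85608252   0.5977362  -20.09102901]
 [ 20.2668804    6.08046558 -13.71001757]]
```

View pics/wpot2.png

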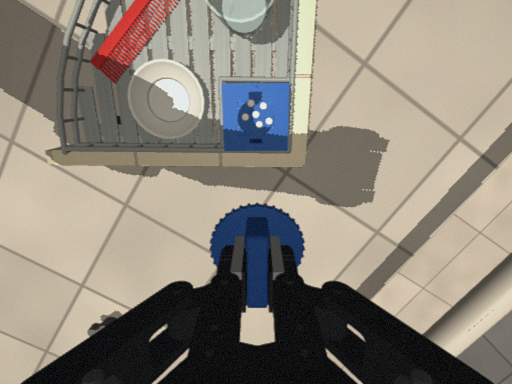

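```bash
python3 -m handwheel '[{"dx":0.08,"dy":-0.004,"dz":0,"turn":0,"grip":0},{"dx":0.162,"dy":-0.004,"dz":0,"turn":0,"grip":0},{"dx":0.162,"dy":-0.004,"dz":0.1,"turn":0,"grip":0},{"dx":0.162,"dy":-0.004,"dz":0.2,"turn":0,"grip":0},{"dx":0.162,"dy":-0.004,"dz":0.26,"turn":0,"grip":0},{"dx":0.162,"dy":-0.004,"dz":0.29,"turn":0,"grip":0},{"dx":0.162,"dy":-0.004,"dz":0.295,"turn":0,"grip":0},{"dx":0.162,"dy":-0.004,"dz":0.295,"turn":0,"grip":0},{"dx":0.162,"dy":-0.004,"dz":0.295,"turn":0,"grip":0},{"dx":0.162,"dy":-0.004,"dz":0.295,"turn":0,"grip":0}]'
python3 -c "
from h import *
s=readout.sense();print(np.round(s['tcp_pos'],4),s['qpos'],s['wrist_force'])
p,_,_,_=snap('wrist');save(p,'pre.png')"
```

```text
clock: 8.0
tcp_pos: [0.6319, 0.0884, 0.115]
eef_rot: [0.472, 0.881, 0.001, 0.001]
wrist_force: [-0.4, -0.6, -0.5]
opening: 0.0105
grasp_force: 58.8
[0.6319 0.0884 0.115 ] [ 0.07881137  0.67414579 -0.4714903   1.88151527  0.46084049  0.69204609
 -0.07757159] [-0.36743918 -0.56054077 -0.5166279 ]
```

View pics/pre.png

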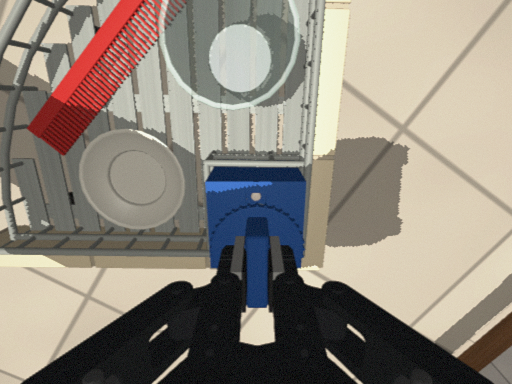

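```bash
python3 -m handwheel '[{"dx":0,"dy":-0.002,"dz":0.01,"turn":0,"grip":0},{"dx":0,"dy":-0.002,"dz":0.02,"turn":0,"grip":0},{"dx":0,"dy":-0.002,"dz":0.028,"turn":0,"grip":0},{"dx":0,"dy":-0.002,"dz":0.035,"turn":0,"grip":0},{"dx":0,"dy":-0.002,"dz":0.04,"turn":0,"grip":0},{"dx":0,"dy":-0.002,"dz":0.045,"turn":0,"grip":0},{"dx":0,"dy":-0.002,"dz":0.045,"turn":0,"grip":0},{"dx":0,"dy":-0.002,"dz":0.045,"turn":0,"grip":0}]'
python3 -c "
from h import *
s=readout.sense();print(np.round(s['tcp_pos'],4),s['wrist_force'],s['wrist_torque'])"
```

```text
clock: 8.72
tcp_pos: [0.6301, 0.0877, 0.0951]
eef_rot: [0.472, 0.882, -0.0, -0.0]
wrist_force: [-0.8, -0.2, -0.4]
opening: 0.0105
grasp_force: 58.8
[0.6301 0.0877 0.0951] [-0.81580977 -0.18660172 -0.42025934] [ 0.02061348 -0.00385187  0.00089782]
```

```bash
python3 -m handwheel '[{"dx":0,"dy":0.003,"dz":0.004,"turn":0,"grip":0},{"dx":0,"dy":0.003,"dz":0.008,"turn":0,"grip":0},{"dx":0,"dy":0.003,"dz":0.01,"turn":0,"grip":0},{"dx":0,"dy":0.003,"dz":0.01,"turn":0,"grip":0},{"dx":0,"dy":0.003,"dz":0.01,"turn":0,"grip":0}]'
python3 -c "
from h import *
s=readout.sense();print(np.round(s['tcp_pos'],4),s['wrist_force'],s['wrist_torque'])"
```

```text
clock: 9.13
tcp_pos: [0.6315, 0.0885, 0.0921]
eef_rot: [0.472, 0.882, 0.0, 0.0]
wrist_force: [-2.0, -1.2, 6.6]
opening: 0.0109
grasp_force: 59.9
[0.6315 0.0885 0.0921] [-2.01695309 -1.20795774  6.6110367 ] [-0.10985231  0.40638863 -0.04405191]
```

```bash
python3 -m handwheel '[{"dx":0,"dy":0,"dz":0,"turn":0.1,"grip":0},{"dx":0,"dy":0,"dz":0,"turn":0.2,"grip":0},{"dx":0,"dy":0,"dz":0,"turn":0.3,"grip":0},{"dx":0,"dy":0,"dz":0,"turn":0.4,"grip":0},{"dx":0,"dy":0,"dz":0,"turn":0.4,"grip":0}]'
python3 -c "
from h import *
s=readout.sense();print(np.round(s['tcp_pos'],4),s['wrist_force'],s['wrist_torque'])"
```

```text
clock: 9.55
tcp_pos: [0.6319, 0.0887, 0.0921]
eef_rot: [0.606, 0.796, 0.001, 0.001]
wrist_force: [-0.4, -0.0, 7.1]
opening: 0.0106
grasp_force: 59.8
[0.6319 0.0887 0.0921] [-0.41825049 -0.03238406  7.10974025] [-0.02924111 -0.0169122  -0.04810841]
```

Torque is low and the turn is smooth, so I continue.

```bash
python3 -m handwheel '[{"dx":0,"dy":0,"dz":0,"turn":0.1,"grip":0},{"dx":0,"dy":0,"dz":0,"turn":0.2,"grip":0},{"dx":0,"dy":0,"dz":0,"turn":0.3,"grip":0},{"dx":0,"dy":0,"dz":0,"turn":0.4,"grip":0},{"dx":0,"dy":0,"dz":0,"turn":0.5,"grip":0},{"dx":0,"dy":0,"dz":0,"turn":0.58,"grip":0},{"dx":0,"dy":0,"dz":0,"turn":0.58,"grip":0},{"dx":0,"dy":0,"dz":0,"turn":0.58,"grip":0},{"dx":0,"dy":0,"dz":0,"turn":0.58,"grip":0}]'
cat > fin.py <<'E'
from h import *
s=readout.sense();print(np.round(s['tcp_pos'],4),s['wrist_force'],s['wrist_torque'],s['clock'])
T=R.from_quat(s["eef_rot"]).as_matrix(); print("toolx yaw",np.degrees(np.arctan2(T[1,0],T[0,0])))
p,d,P,k=snap('wrist');save(p,'fin.png')
hsv=cv2.cvtColor(p,cv2.COLOR_RGB2HSV)
m=(hsv[...,0]>100)&(hsv[...,0]<130)&(hsv[...,1]>120)&np.isfinite(P[...,0])
near=np.hypot(P[...,0]-.632,P[...,1]-.0876)<.06
b=m&near&(P[...,2]>.108)&(P[...,2]<.118)
w,V=np.linalg.eigh(np.cov(P[b][:,:2].T)); print("bar",b.sum(),np.degrees(np.arctan2(V[1,1],V[0,1]))%180)
print("bar rect",cv2.minAreaRect(P[b][:,:2].astype(np.float32)*1000))
print("flange z",np.median(P[m&near&(P[...,2]>.0845)&(P[...,2]<.093)][:,2]))
t=m&near&(P[...,2]>.0795)&(P[...,2]<.0845)
print("top",t.sum(),np.median(P[t][:,2]),cv2.minAreaRect(P[t][:,:2].astype(np.float32)*1000))
p,d,P,k=snap('scene');save(cv2.resize(p[150:280,240:440],None,fx=4,fy=4),'fscene.png')
hsv=cv2.cvtColor(p,cv2.COLOR_RGB2HSV)
E
python3 fin.py
```

```text
clock: 10.3
tcp_pos: [0.632, 0.0886, 0.0921]
eef_rot: [0.768, 0.641, 0.001, 0.0]
wrist_force: [0.3, 0.6, 6.7]
opening: 0.0108
grasp_force: 59.8
[0.632  0.0886 0.0921] [0.30570831 0.59573756 6.65380839] [-0.04036525  0.00067999 -0.08297418] 10.3
toolx yaw 79.70804138904042
bar 1659 79.84908679686639
bar rect ((630.1840209960938, 88.98104858398438), (38.8970947265625, 37.33753967285156), 40.0704231262207)
flange z 0.0872203071645544
top 3617 0.08229336754487845 ((631.4947509765625, 87.91935729980469), (66.58817291259766, 66.13727569580078), 33.480159759521484)
```

View pics/fin.png

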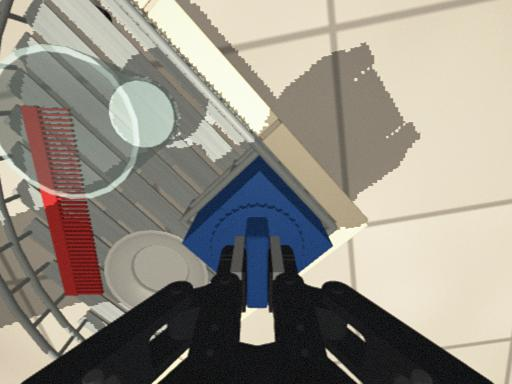

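View pics/fscene.png

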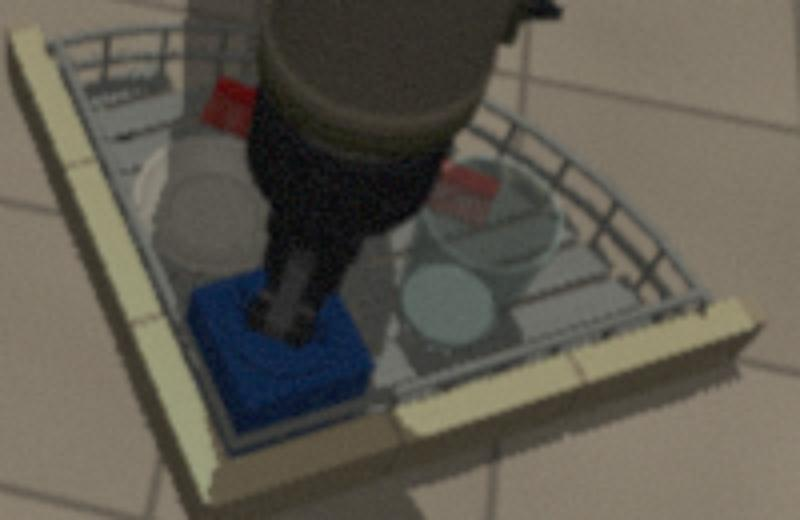

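The bar at (257,225) points at the box corner (257,157), the flange sits flat (4.9 mm above the top), and the box, saucer, comb and tumbler are undisturbed. It needs 1.3° more.

```bash
python3 -m handwheel '[{"dx":0,"dy":0,"dz":0,"turn":0.03,"grip":0},{"dx":0,"dy":0,"dz":0,"turn":0.03,"grip":0},{"dx":0,"dy":0,"dz":0,"turn":0.03,"grip":0},{"dx":0,"dy":0,"dz":0,"turn":0.03,"grip":0}]' && python3 fin.py && python3 -c "
from cell import order; print(order.hand_in())"
```

```text
clock: 10.73
tcp_pos: [0.632, 0.0887, 0.0921]
eef_rot: [0.775, 0.632, 0.001, 0.0]
wrist_force: [1.3, -0.4, 5.9]
opening: 0.0103
grasp_force: 59.9
[0.632  0.0887 0.0921] [ 1.25031838 -0.37754089  5.87679522] [-0.02716766 -0.01376228 -0.0776168 ] 10.7333
toolx yaw 78.3579411641474
bar 1663 78.47335995297118
bar rect ((630.1455078125, 89.16124725341797), (38.50244140625, 37.245628356933594), 38.141334533691406)
flange z 0.08717928217683432
top 3613 0.08226341557878292 ((631.4988403320312, 87.74600219726562), (66.75233459472656, 66.36922454833984), 33.5530891418457)
the job is handed in; nothing more can be done
None
```

The cap is fully home in the pill box and turned 45° clockwise, with its bar pointing at two corners and short of the click; the gripper still holds it, the box stands in its pocket, nothing else was touched, and the job was handed in at 10.8 s.

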